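Rack the last coupon, then crack the desiccator seal and hold the lid ajar

TASK

The metal test coupons are about to go into the desiccator: take the copper coupon from the leaning stand, stand it upright on its edge in the empty slot of the white rack, fully down, and let go of it. Then take the blue desiccator lid by its handle, pull it free from its sticky seal and hold it just ajar, with a gap of about 2 cm at the front edge; never let it fly open past 4 cm. The lid falls shut by itself, so finish while still holding it there, and leave the other coupons, the amber bottle and the small vial where they are.

Things in the scene. Friction and masses are not known exactly. Their poses are not given: they have to be found in the camera images.
- coupon: Copper-coloured plate to be racked: 5 mm thick (own x), 50 wide (own y), 80 tall (own z), about 0.12 kg. Origin: centre of its lower edge. It starts leaning in the grey stand, lower edge 20 mm above the work surface, top leaning 0.42 rad (24 deg) from vertical to the stand's -x (to the robot); the upper 45 mm are free on both faces for fingers along its plane.
- stand: Grey plastic stand, fixed, 74 x 74 mm foot. Origin: centre of its underside. Its -x side faces the robot, turned by up to 0.3 rad. A sloping trough holds the copper coupon; the trough's back plate (under the leaning coupon) reaches 34 mm up the coupon, its front lip 12 mm. The coupon is drawn out upward along its own plane.
- rack: White plastic rack, fixed, 128 (x) x 66 (y) mm, origin at its underside's centre. Three slots along its y, at x = -40, 0, +40 mm (coupon thickness along rack x); two hold steel coupons, any one is empty. Slot floor 8 mm above the work surface; slot 7.7 mm wide, 60 long, open at both ends; walls to 34 mm above the work surface, then a flared mouth to 42 mm, 15 mm wide.
- slot_tag: Small green tag (16 x 6 x 14 mm) clipped to the rack beside the empty slot. Its origin is NOT at the tag but at the middle of the empty slot (x across the slot, y along it), on the work surface; axes as the rack's. The green piece itself stands 36 mm from there along -y.
- rack_coupon_1: Steel coupon, 5 x 50 x 80 mm, standing loose in the rack; origin at the centre of its lower edge. Leave it.
- rack_coupon_2: Steel coupon like rack_coupon_1, in another slot. Leave it.
- desiccator: Desiccator box, fixed: clear walls, grey foot, black rubber rim, with the blue hinged lid. 160 mm (x) x 150 mm (y) x 100 mm high to the rim, origin at the centre of its underside; -x is its front (handle side).
- lid (a joint): Opening angle of the blue lid (rad): 0 shut, grows as the front edge rises about the rear hinge; stop at 0.45. About 0.25 kg. Shut, its seal sticks: 12 to 20 N upward at the handle breaks it; the pull stays high for the first 2 to 4 mm of lift and is suddenly gone by about 6 mm, then only the weight (1 to 2 N at the handle) is left. Let go, it falls shut.
- lid_handle (a point): Centre of the lid's white bar handle, moves with the lid. The bar runs along the desiccator's y, 76 mm long, 14 mm thick in x, 16 mm high, with a 10 mm post at each end; 18 mm of open space beneath the bar to the lid. Shut, this point is 134 mm above the work surface. It is 154 mm in front of the hinge axis and 34 mm above it.
- lid_edge (a point): Middle of the underside of the lid's front edge, 179 mm in front of the hinge axis; shut, it is 100 mm above the work surface, and its rise is the gap.
- lid_hinge (a point): Middle of the lid's hinge axis (along the desiccator's y), at the rear of the box, 100 mm above the work surface.
- amber_bottle: Amber bottle with black cap, 40 x 40 x 82 mm, loose, origin at the centre of its underside. Leave it.
- vial: Small glass vial with pink contents and black cap, 25 x 26 x 58 mm, loose, origin at the centre of its underside. Leave it.
Things that resemble listed ones, but are neither listed nor needed, are in the scene too. What is shaped like the vial but turquoise is not meant.

How it is judged (in metres and radians):
On the way, in this order (a step that is already met when the one before it is completed fails the run):
1. the copper coupon stands upright in the rack's empty slot, fully down, and is let go (x of coupon in the frame of slot_tag between -0.005 and 0.005 m and y of coupon in the frame of slot_tag between -0.015 and 0.015 m and height (world z) of coupon below 0.0115 m and angle between coupon's own z axis and vertical below 0.2 rad and contact force between the fingers and coupon below 0.1 N), for 0.3 s.
2. the lid is broken free of its seal (value of joint lid above 0.07 rad), for 0.2 s.
At the end, for the whole second after the job is handed in: Fingers still press on the lid (over 0.5 N), which is still at 0.07 to 0.17 rad (13 to 30 mm gap) and touches no loose thing; the copper coupon is released in the empty slot, within 5 mm across and 15 mm along it, under 3.5 mm off its floor and 0.2 rad from upright (all of step 1 and value of joint lid between 0.07 and 0.17 rad and velocity of joint lid between -0.05 and 0.05 rad/s and contact force between the fingers and lid above 0.5 N and contact force between lid and coupon below 0.1 N and contact force between lid and rack_coupon_1 below 0.1 N and contact force between lid and rack_coupon_2 below 0.1 N and contact force between lid and amber_bottle below 0.1 N and contact force between lid and vial below 0.1 N); the arm keeps its last pose, push and grip.
It fails at once if the lid flies open past 4 cm (0.25 rad) (value of joint lid above 0.25 rad).
It fails at once if a steel coupon in the rack is moved more than 2 cm (distance of any of rack_coupon_1, rack_coupon_2 from where it was at the start of the episode above 0.02 m).
It fails at once if the amber bottle or the vial is moved more than 2 cm (distance of any of amber_bottle, vial from where it was at the start of the episode above 0.02 m).
It also fails if it takes over 51 s, if anything falls off the work surface, if the arm or the gripper's body presses on something with over 40 N, if the wrist force passes 120 N, or if a joint passes its speed limit or range.

ROBOT

A 6-joint arm with a two-finger parallel gripper is mounted at the origin on a cart in front of the work surface, level with it; the furniture and walls round the work are solid. World frame = base frame: x ahead of the robot, y to its left, z up, the work surface at z = 0. Lengths are in m, angles in degrees, forces in N, time in s.
With the tool pointing down it reaches from about 0.4 to 0.825 m from the base axis. Payload 7 kg.
Tool frame: the origin (TCP) lies at the very end of the fingers, on their centre line; the grasp point (between the pads) lies 19 mm behind it; z points along the fingers, y is the line along which they close (so a half turn about z gives the same grasp; the last joint's range is limited). The gripper opens to 88 mm and grips with 3 to 60 N. Pads are 19 mm wide; open, the fingers measure 130 mm over their backs; the gripper's body (78 mm by 193 mm) begins 47 mm behind the grasp point.
Start: joints at [16.507, 20.546, 0.682, 0, -70.136, -16.507], TCP at [0.675, -0, 0.227] pointing down, gripper open.
Joint ranges: [-176.03, 176.03], [-82.01, 121.73], [-58.28, 71.71], [-173.87, 95.51], [-174.79, -0.11], [-173.66, 173.66]. Speed limits (degrees/s): [136.94, 136.94, 172.46, 180, 180, 180].

INTERFACE

Orientations are given as [roll, pitch, yaw] about the fixed x, y, z axes, in that order (R = Rz(yaw) Ry(pitch) Rx(roll)).
In Python, from plant import get_state, imaging, r, finder gives the robot as it stands.
- The arm moves only by the shell command python3 -m handwheel 'ROWS' [FORCE]. ROWS is JSON, a list of rows, each a list of 5 numbers: the closure, from 0 (fully open) to 1 (shut), then the shift along the world's x, y, z in cm, then the turn about the world's z in degrees. A call has 1 to 8 rows; each row is the pose to reach, as a shift and turn from the pose commanded when the call began; what a row does not reach only later rows make up. A row lasts 1/8 s, in which the tool goes at most 62.5 mm and 10.7 degrees, less where a joint would pass 70% of its speed; a pose out of reach is approached as far as the arm can. A call with a gripper value outside its range is refused whole. The fingers move at their own pace and stop on an object; FORCE is the grip in N (left out, the last holds). Time passes only in rows, so rows that repeat a pose let the fingers close. It gives the time, the measured TCP pose, the force, the opening and the grip force at its end, in the units of the state.
- get_state(): the state, without advancing time (a new reading comes with each control period).
- imaging.capture(name): name is "scene" or "side" or "wrist"; returns (picture, depth): 480x640x3 uint8, red, green, blue; 480x640 float32, m along the optical axis (not along the pixel's ray), 0 where there is no reading.
- imaging.get_calibration(name): a dict with "fx", "fy", "cx", "cy" (pixels), "dist" ([k1, k2, p1, p2, k3] as OpenCV has them; the pictures are not rectified), "rvec" (rotation vector, rad) and "tvec" (3), from world to camera coordinates, as OpenCV has them; the wrist camera has in their place "hand_eye" (4x4, takes a point from camera to tool coordinates, whose origin is the TCP and whose axes are the flange's). Camera axes: x right, y down, z forward; pixel columns grow to the right and rows downward; lengths in m; the calibration is good to about 2 mm. A picture is of the moment at which its call begins: read the wrist's pose just before it. get_calibration takes no time and is no camera call.
- r.close_job(): hands the job in; it is judged then, once.
Trained networks look in the newest picture that a camera, given by its name, has taken for a name from the list of things; names that differ only in an ending like _2 or _b are one class to them, and where a whole thing is asked for, a point or a joint stands for the part that bears it (a point fixed in the world has none). Each returns a list of dicts, best first, with "p" (0 to 1); they miss things now and then, are a little off and sometimes report something else, mostly with a low value. They report only what shows in the picture. A call takes as long as a camera call. They do not tell look-alikes from the thing itself.
- finder.cut_out(camera, query): "region" (480x640 bool, what is visible of it) and "pixel" ([column, row] in pixels, amid what is visible of it).
The state is a dict: "time_s": time; "joints": joint angles; "qd": joint speeds; "joint_torque": joint torques, N m; "tcp_pos": TCP position; "eef_rot": TCP orientation; "contact_force": force on the tool from outside, world axes, zero at the start; "moment": the same for the moment, N m; "gripper_width": finger opening in m; "gripper_force": force on a finger pad.
Only numpy, scipy, OpenCV 4.12 (cv2) and the standard library are available. Lean on these libraries where they do the work, as an engineer would, in place of code of your own. Each camera call takes 0.05 s, during which the arm holds its last target. There are 200 camera calls.

## Working session

There is one attempt and no reset: what is moved stays moved. The work goes in short steps, Python scripts to look and compute and a shell command to move; the robot and the scene stay as the last step left them, time stands still between calls to the robot, and variables do not carry over. Pictures are saved under pics/ and viewed, at most 10 in all, crops included, and the job is handed in when it is done.

```bash
ls; mkdir -p pics
python3 - <<'E'
from plant import get_state, imaging, r, finder
import cv2,numpy as np
s=get_state(); print({k:np.round(v,3).tolist() for k,v in s.items()})
for n in ("scene","side","wrist"):
    p,d=imaging.capture(n); cv2.imwrite(f"pics/{n}0.png",p[:,:,::-1]); np.savez(f"pics/{n}0.npz",p=p,d=d)
    print(n,imaging.get_calibration(n))
E
```

```text
pics
{'time_s': 0.0, 'joints': [16.508, 20.59, 0.633, -0.02, -70.134, -16.509], 'qd': [-0.037, 0.036, -0.085, 0.077, 0.025, 0.079], 'joint_torque': [-0.001, -58.273, 29.306, 6.997, 0.007, -0.0], 'tcp_pos': [0.675, -0.0, 0.226], 'eef_rot': [179.908, -0.008, -90.008], 'contact_force': [-0.103, -0.604, 1.022], 'moment': [0.029, -0.012, -0.028], 'gripper_force': 0.0, 'gripper_width': 0.088}
scene {'fx': 583.3097501973847, 'fy': 583.3097501973847, 'cx': 323.3877874885055, 'cy': 238.53319578660532, 'dist': array([-0.05740771,  0.        ,  0.        ,  0.        ,  0.        ]), 'rvec': array([ 0.84706739, -2.49820075,  1.12028814]), 'tvec': array([0.53284784, 0.21794146, 0.89483189])}
side {'fx': 600.5829154299184, 'fy': 600.5829154299184, 'cx': 326.6472449499592, 'cy': 227.57186394558312, 'dist': array([-0.18500412,  0.        ,  0.        ,  0.        ,  0.        ]), 'rvec': array([ 2.02662522, -0.50766969,  0.30841551]), 'tvec': array([-0.39192627,  0.29619869,  0.86438292])}
wrist {'fx': 375.8400773196752, 'fy': 375.8400773196752, 'cx': 316.77351689728937, 'cy': 239.77420366619455, 'dist': array([0.00717321, 0.        , 0.        , 0.        , 0.        ]), 'hand_eye': array([[ 1.20036142e-04, -9.61717482e-01, -2.74042825e-01,
         7.45403736e-02],
       [ 9.99999961e-01,  4.61145381e-05,  2.76186685e-04,
        -3.20766068e-04],
       [-2.52976205e-04, -2.74042848e-01,  9.61717450e-01,
        -1.59531225e-01],
       [ 0.00000000e+00,  0.00000000e+00,  0.00000000e+00,
         1.00000000e+00]])}
```

View pics/scene0.png

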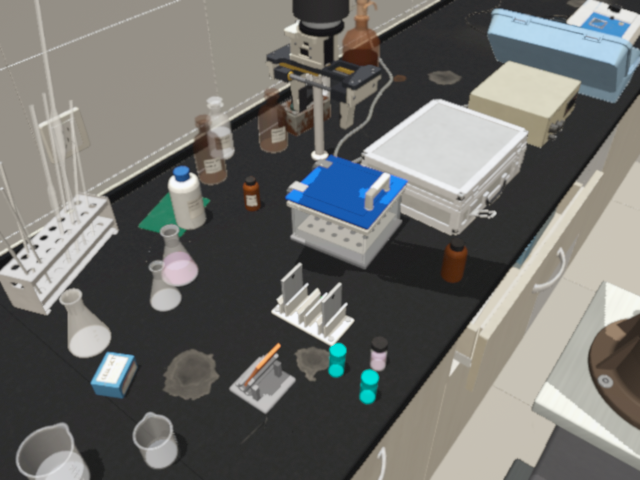

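View pics/side0.png

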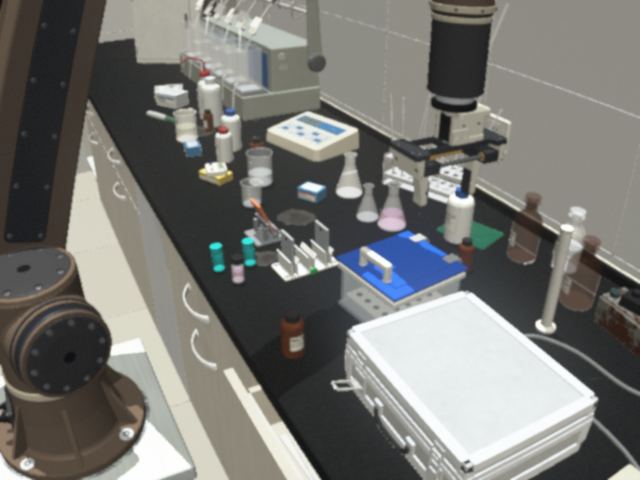

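Scene view: copper coupon leans in the grey stand at (265,370). The white rack is at (312,312), with steel coupons at (291,285) and (331,305), so the slot between them looks empty. Blue lid is at (350,190) with its handle at (377,190), pink vial at (378,354), turquoise look-alikes at (337,360) and (369,386), amber bottle at (454,262). Side view agrees, with the green tag near (313,269).

```bash
cat > h.py <<'E'
from plant import get_state, imaging, r, finder
import cv2,numpy as np
from scipy.spatial.transform import Rotation as R
def T(n,s=None):
    c=imaging.get_calibration(n)
    M=np.eye(4)
    if n=="wrist":
        M[:3,:3]=R.from_euler('xyz',s["eef_rot"],degrees=True).as_matrix(); M[:3,3]=s["tcp_pos"]
        return c,M@c["hand_eye"]
    M[:3,:3]=cv2.Rodrigues(c["rvec"])[0]; M[:3,3]=c["tvec"]
    return c,np.linalg.inv(M)
def cloud(n,d,s=None):
    c,M=T(n,s); K=np.array([[c["fx"],0,c["cx"]],[0,c["fy"],c["cy"]],[0,0,1]])
    u,v=np.meshgrid(np.arange(640.),np.arange(480.))
    q=cv2.undistortPoints(np.stack([u,v],-1).reshape(-1,1,2),K,c["dist"]).reshape(480,640,2)
    P=np.dstack([q*d[...,None],d]); P=P@M[:3,:3].T+M[:3,3]; P[d<=0]=np.nan
    return P
def proj(n,X,s=None):
    c,M=T(n,s); W=np.linalg.inv(M); K=np.array([[c["fx"],0,c["cx"]],[0,c["fy"],c["cy"]],[0,0,1]])
    return cv2.projectPoints(np.atleast_2d(X).astype(float),W[:3,:3],W[:3,3],K,c["dist"])[0].reshape(-1,2)
E
python3 - <<'E'
from h import *
for n in ("scene","side"):
    p,d=imaging.capture(n); P=cloud(n,d); S={}
    for q in ("coupon","stand","rack","slot_tag","rack_coupon_1","desiccator","lid","lid_handle","amber_bottle","vial"):
        for i,o in enumerate(finder.cut_out(n,q)[:4]):
            m=o["region"]; X=P[m]; X=X[~np.isnan(X[:,0])]
            if len(X)<3: print(n,q,o["p"],o["pixel"],"few"); continue
            S[f"{q}_{i}"]=m
            print(n,q,round(o["p"],2),np.round(o["pixel"]),m.sum(),"lo",np.percentile(X,3,0).round(3),"med",np.median(X,0).round(3),"hi",np.percentile(X,97,0).round(3))
    np.savez(f"pics/{n}m.npz",p=p,d=d,P=P,**S)
E
```

```text
scene coupon 0.51 [267. 362.] 205 lo [0.468 0.37  0.048] med [0.472 0.396 0.089] hi [0.49  0.415 0.095]
scene stand 0.88 [264. 387.] 1959 lo [0.456 0.357 0.005] med [0.483 0.395 0.009] hi [0.525 0.424 0.049]
scene slot_tag 0.45 [344. 211.] 9481 lo [ 0.516 -0.057  0.007] med [0.582 0.06  0.107] hi [0.683 0.099 0.13 ]
scene rack_coupon_1 0.83 [292. 284.] 557 lo [0.553 0.213 0.033] med [0.555 0.239 0.063] hi [0.558 0.261 0.089]
scene rack_coupon_1 0.71 [333. 301.] 595 lo [0.473 0.208 0.016] med [0.475 0.237 0.061] hi [0.481 0.258 0.089]
scene rack_coupon_1 0.47 [263. 361.] 261 lo [0.469 0.357 0.028] med [0.473 0.395 0.086] hi [0.508 0.415 0.095]
scene desiccator 0.69 [343. 208.] 9395 lo [ 0.516 -0.056  0.008] med [0.582 0.06  0.107] hi [0.683 0.099 0.131]
scene lid 0.64 [348. 190.] 5185 lo [ 0.518 -0.059  0.105] med [0.597 0.03  0.109] hi [0.686 0.097 0.14 ]
scene lid 0.24 [262. 360.] 249 lo [0.469 0.343 0.012] med [0.473 0.397 0.087] hi [0.511 0.415 0.095]
scene lid_handle 0.7 [348. 190.] 5197 lo [ 0.518 -0.058  0.105] med [0.597 0.03  0.109] hi [0.686 0.097 0.14 ]
scene amber_bottle 0
[... 1398 characters left out ...]
069  0.102] med [ 0.597 -0.005  0.109] hi [0.69  0.089 0.14 ]
side lid 0.68 [391. 277.] 8049 lo [ 0.517 -0.071  0.012] med [ 0.572 -0.008  0.107] hi [0.689 0.085 0.136]
side lid_handle 0.93 [404. 261.] 5030 lo [ 0.519 -0.069  0.103] med [ 0.597 -0.005  0.109] hi [0.687 0.086 0.14 ]
side amber_bottle 0.78 [290. 333.] 973 lo [ 0.359 -0.022  0.007] med [ 0.372 -0.015  0.05 ] hi [0.392 0.004 0.082]
side vial 0.86 [244. 251.] 329 lo [0.406 0.283 0.   ] med [0.416 0.288 0.033] hi [0.43  0.305 0.058]
side vial 0.62 [217. 258.] 335 lo [0.341 0.292 0.002] med [0.35  0.298 0.035] hi [0.363 0.314 0.058]
side vial 0.61 [238. 270.] 338 lo [0.363 0.233 0.002] med [0.373 0.238 0.032] hi [0.385 0.252 0.058]
```

Run:
```python
import cv2
a=cv2.imread("pics/scene0.png")[225:425,200:420]; b=cv2.imread("pics/side0.png")[190:320,200:400]
a=cv2.resize(a,(440,400),interpolation=cv2.INTER_CUBIC); b=cv2.resize(b,(360,234),interpolation=cv2.INTER_CUBIC)
b=cv2.copyMakeBorder(b,0,166,0,0,cv2.BORDER_CONSTANT); cv2.imwrite("pics/crop1.png",cv2.hconcat([a,b]))
```

```text
(no output)
```

View pics/crop1.png

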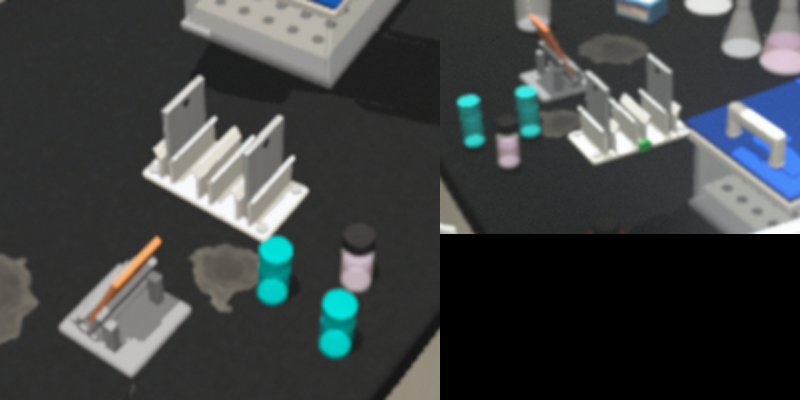

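View pics/wrist0.png

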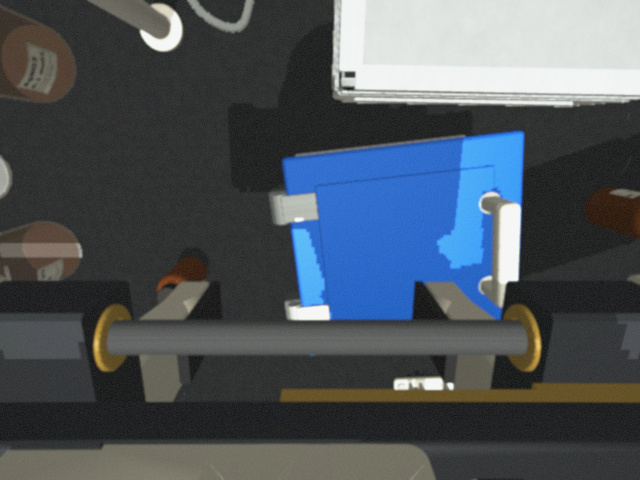

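Candidates for the vial: (378,356) is pink, so it is the real one; (338,359) and (369,386) are turquoise look-alikes. The crop confirms one copper plate in the stand, a blue lid with a white bar, and the tag beside the middle slot. Next I fit these numerically.

Run:
```python
from h import *
print("t",get_state()["time_s"])
C=[];ST=[];H=[];RK=[];G=[];S1=[];S2=[];L=[]
for n in ("scene","side"):
    z=np.load(f"pics/{n}m.npz"); p=z["p"].astype(int); P=z["P"]; X=P.reshape(-1,3); c=p.reshape(-1,3)
    ok=~np.isnan(X[:,0])
    def box(lo,hi): return ok&(X>lo).all(1)&(X<hi).all(1)
    hsv=cv2.cvtColor(z["p"],cv2.COLOR_RGB2HSV).reshape(-1,3).astype(int)
    m=box([.44,.34,.025],[.53,.45,.11]); cop=m&(hsv[:,1]>90)&(hsv[:,0]<20); 
    m2=box([.42,.33,.004],[.56,.47,.014])
    hb=box([.49,-.05,.128],[.58,.1,.16])
    g=box([.45,.15,.0],[.6,.3,.05])&(hsv[:,0]>40)&(hsv[:,0]<85)&(hsv[:,1]>90)
    s1=box([.46,.19,.045],[.495,.28,.1]); s2=box([.54,.19,.045],[.575,.28,.1])
    rk=box([.43,.18,.003],[.6,.29,.012])
    for l,q in zip((C,ST,H,G,S1,S2,RK),(cop,m2,hb,g,s1,s2,rk)): l.append(X[q]); 
    print(n,[q.sum() for q in (cop,m2,hb,g,s1,s2,rk)])
    A=X[cop]
    print(" cop",A.min(0).round(4),A.max(0).round(4)); t=A[A[:,2]>np.percentile(A[:,2],75)]; 
    print(" cop top mean",t.mean(0).round(4),"yaw line",np.degrees(np.polyfit(t[:,1],t[:,0],1)[0]).round(1), "y",np.percentile(t[:,1],[1,99]).round(4))
    A0=A-A.mean(0); u,s,v=np.linalg.svd(A0,full_matrices=False); print(" cop mean",A.mean(0).round(4),"normal",v[2].round(3))
    for nm,a in (("s1",X[s1]),("s2",X[s2])):
        print(" ",nm,a.mean(0).round(4),"slope dx/dy",np.polyfit(a[:,1],a[:,0],1)[0].round(3),"y",np.percentile(a[:,1],[1,99]).round(4),"x",np.percentile(a[:,0],[2,98]).round(4))
    if g.sum(): print(" tag",X[g].mean(0).round(4),X[g].min(0).round(4),X[g].max(0).round(4))
    for nm,a in (("hb",X[hb]),("stand",X[m2]),("rack",X[rk])):
        r_=cv2.minAreaRect((a[:,:2]*1000).astype(np.float32)); print(" ",nm,[np.round(k,1) for k in r_],"z",np.percentile(a[:,2],[2,50,98]).round(4))
```

```text
t 1.25
scene [np.int64(205), np.int64(1252), np.int64(304), np.int64(0), np.int64(422), np.int64(442), np.int64(965)]
 cop [0.4675 0.3559 0.0262] [0.5087 0.4207 0.0972]
 cop top mean [0.4707 0.3888 0.094 ] yaw line -2.7 y [0.366  0.4134]
 cop mean [0.4752 0.3956 0.0814] normal [0.901 0.043 0.432]
  s1 [0.4751 0.2347 0.0704] slope dx/dy -0.028 y [0.2069 0.2581] x [0.473  0.4784]
  s2 [0.555  0.238  0.0696] slope dx/dy -0.034 y [0.2111 0.261 ] x [0.5527 0.5587]
  hb [array([540.6,  10.2]), array([14.2, 78.8]), np.float64(5.7)] z [0.1288 0.1404 0.1443]
  stand [array([494.6, 397.8]), array([119.5, 130.8]), np.float64(81.6)] z [0.0043 0.0082 0.0121]
  rack [array([514. , 233.1]), array([ 95.8, 167.2]), np.float64(87.5)] z [0.0033 0.008  0.0115]
side [np.int64(103), np.int64(329), np.int64(362), np.int64(33), np.int64(256), np.int64(279), np.int64(556)]
 cop [0.4693 0.3577 0.0289] [0.5021 0.4105 0.0957]
 cop top mean [0.4721 0.3851 0.0926] yaw line -0.1 y [0.3598 0.4102]
 cop mean [0.4782 0.376  0.0777] normal [0.914 0.059 0.401]
  s1 [0.4769 0.2272 0.0689] slope dx/dy -0.061 y [0.2049 0.2554] x [0.4741 0.4808]
  s2 [0.5567 0.2299 0.0681] slope dx/dy -0.069 y [0.206  0.2573] x [0.5533 0.5614]
 tag [0.5188 0.1945 0.0093] [0.513  0.1898 0.0022] [0.5262 0.1974 0.0184]
  hb [array([542. ,   6.2]), array([17.2, 77.9]), np.float64(7.5)] z [0.1286 0.1388 0.143 ]
  stand [array([479.2, 409.5]), array([ 70.6, 136.4]), np.float64(13.2)] z [0.0047 0.0076 0.0134]
  rack [array([513.2, 232.4]), array([100.8, 141.8]), np.float64(84.1)] z [0.0033 0.0075 0.0115]
```

```bash
python3 -m handwheel '[[0,-2,4,0,-10],[0,-4,9,0,-20],[0,-7,14,0,-30],[0,-10,19,0,-40],[0,-13,25,0,-50],[0,-16,31,0,-60],[0,-18,36,0,-70],[0,-19.9,38.7,0,-80]]' && python3 -m handwheel '[[0,0,0,-1,-7],[0,0,0,-1,-7],[0,0,0,-1,-7]]'
python3 - <<'E'
from h import *
s=get_state(); print(s["time_s"],s["tcp_pos"],s["eef_rot"],s["joints"])
p,d=imaging.capture("wrist"); cv2.imwrite("pics/w1.png",p[:,:,::-1]); np.savez("pics/w1.npz",p=p,d=d)
P=cloud("wrist",d,s); X=P.reshape(-1,3); hsv=cv2.cvtColor(p,cv2.COLOR_RGB2HSV).reshape(-1,3).astype(int)
m=(X>[.44,.33,.025]).all(1)&(X<[.54,.45,.11]).all(1)&(hsv[:,1]>90)&(hsv[:,0]<20)
A=X[m]; print(m.sum(),A.min(0),A.max(0))
for lo,hi in ((.05,.07),(.07,.085),(.085,.1)):
    t=A[(A[:,2]>lo)&(A[:,2]<hi)]
    if len(t)>5: print(lo,len(t),t.mean(0).round(4),"slope",np.polyfit(t[:,1],t[:,0],1)[0].round(3),"y",np.percentile(t[:,1],[1,99]).round(4))
E
```

```text
time_s: 2.25
tcp_pos: [0.4747, 0.3896, 0.2265]
eef_rot: [180.0, 0.0, -170.2]
contact_force: [0.7, -0.3, 0.5]
gripper_width: 0.0877
gripper_force: 0.0
time_s: 2.62
tcp_pos: [0.4763, 0.3867, 0.2169]
eef_rot: [180.0, 0.0, -176.9]
contact_force: [-0.3, -0.1, -0.5]
gripper_width: 0.0875
gripper_force: 0.0
2.625 [0.4763392  0.38669881 0.21693264] [ 1.79994871e+02  1.96578807e-02 -1.76871819e+02] [ 5.72951881e+01  1.51621449e+01 -8.29306979e+00  1.41012655e-02
 -6.65291195e+01 -1.44172621e+02]
1003 [0.46968965 0.36278776 0.02503649] [0.50693998 0.41555851 0.09673682]
0.05 211 [0.4906 0.3884 0.06  ] slope -0.051 y [0.3641 0.4117]
0.07 192 [0.4828 0.3867 0.0774] slope -0.046 y [0.3638 0.4114]
0.085 389 [0.4742 0.3889 0.0925] slope -0.042 y [0.363  0.4116]
```

View pics/w1.png

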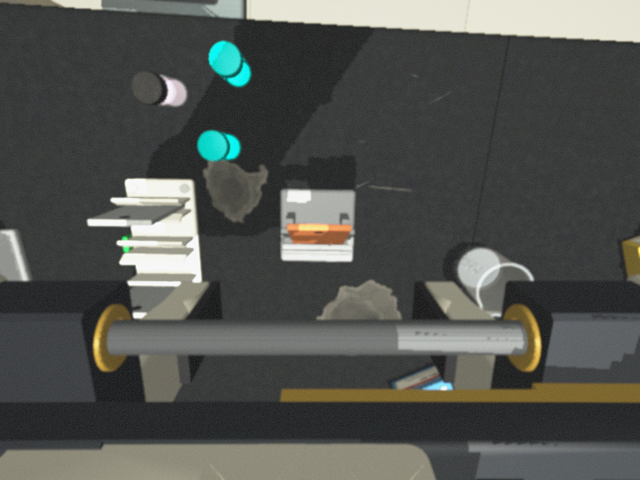

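Wrist view: copper plate at (320,233), stand at (318,225), with the finger gap straddling it. Both other cameras agree (plate centre y 0.3876, yaw about 3°). I grip it by its 50 mm edges, since the tool can't tilt.

```bash
python3 -m handwheel '[[0,0.2,0.1,-5,0],[0,0.2,0.1,-10,0],[0,0.2,0.1,-13.5,0],[0,0.2,0.1,-15,0],[0,0.2,0.1,-15,0]]' && python3 -m handwheel '[[1,0,0,0,0],[1,0,0,0,0],[1,0,0,0,0],[1,0,0,0,0],[1,0,0,0,0],[1,0,0,0,0]]' 8
```

```text
time_s: 3.3
tcp_pos: [0.4783, 0.3877, 0.0664]
eef_rot: [-180.0, -0.0, -177.0]
contact_force: [0.1, -0.2, 1.0]
gripper_width: 0.0877
gripper_force: 0.0
time_s: 4.05
tcp_pos: [0.478, 0.3881, 0.0669]
eef_rot: [180.0, 0.0, -177.0]
contact_force: [-1.8, 0.2, 3.7]
gripper_width: 0.0498
gripper_force: 8.0
```

```bash
python3 -m handwheel '[[1,-0.4,0,0.9,0],[1,-0.8,0,1.8,0],[1,-1.2,-0.1,2.7,0],[1,-1.6,-0.1,3.6,0],[1,-2,-0.1,4.6,0],[1,-2,-0.1,6,0],[1,-2,-0.1,7.5,0],[1,-2,-0.1,7.5,0]]'
python3 - <<'E'
from h import *
s=get_state(); print(s["time_s"],s["tcp_pos"],s["gripper_width"],s["gripper_force"])
for n in ("side","scene"):
    p,d=imaging.capture(n); cv2.imwrite(f"pics/{n}2.png",p[:,:,::-1]); P=cloud(n,d); X=P.reshape(-1,3)
    hsv=cv2.cvtColor(p,cv2.COLOR_RGB2HSV).reshape(-1,3).astype(int); t=s["tcp_pos"]
    m=(X>t-[.08,.06,.1]).all(1)&(X<t+[.08,.06,.06]).all(1)&(hsv[:,1]>90)&(hsv[:,0]<20)
    A=X[m]; 
    if len(A)<20: print(n,len(A)); continue
    u,S,v=np.linalg.svd(A-A.mean(0),full_matrices=False); q=v[2]*np.sign(v[2][0])
    print(n,len(A),A.min(0).round(4),A.max(0).round(4),A.mean(0).round(4),q.round(3),"x per z",np.polyfit(A[:,2],A[:,0],1)[0].round(3))
a=cv2.imread("pics/side2.png")[100:300,160:360]; b=cv2.imread("pics/scene2.png")[200:400,180:380]
cv2.imwrite("pics/c2.png",cv2.hconcat([cv2.resize(a,(400,400)),cv2.resize(b,(400,400))]))
E
```

```text
time_s: 5.05
tcp_pos: [0.4587, 0.3878, 0.1434]
eef_rot: [179.9, 0.1, -177.0]
contact_force: [-0.8, 0.3, -2.2]
gripper_width: 0.0499
gripper_force: 8.0
5.05 [0.45870808 0.38780031 0.14336045] 0.04993086923152344 7.9965609312057495
side 122 [0.4509 0.3584 0.0956] [0.4888 0.4154 0.1727] [0.4666 0.3825 0.1381] [0.919 0.058 0.39 ] x per z -0.454
scene 109 [0.449  0.361  0.0973] [0.4803 0.4143 0.1887] [0.4588 0.3719 0.1529] [0.925 0.08  0.371] x per z -0.366
```

View pics/c2.png

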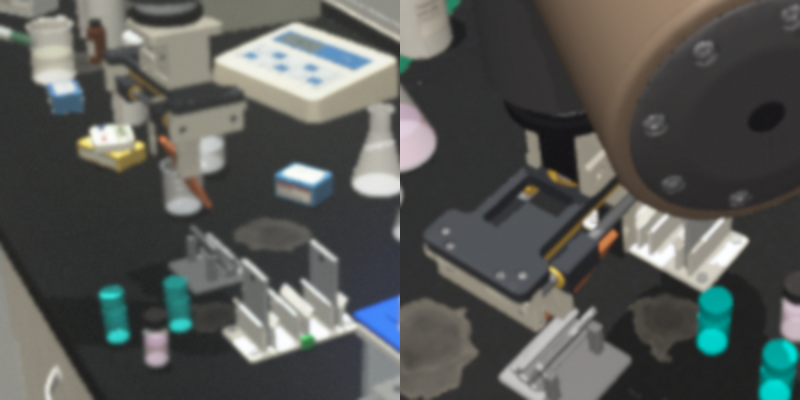

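Run:
```python
from h import *
z=np.load("pics/w1.npz"); s=dict(tcp_pos=[0.47634,0.3867,0.21693],eef_rot=[180,0.02,-176.87])
P=cloud("wrist",z["d"],s); X=P.reshape(-1,3)
for zl in ((.038,.045),(.028,.038),(.005,.012)):
    m=(X>[.42,.18,zl[0]]).all(1)&(X<[.6,.29,zl[1]]).all(1); A=X[m]
    print(zl,len(A),A.min(0).round(4),A.max(0).round(4)); h,e=np.histogram(A[:,0],np.arange(.43,.6,.003)); print([(round(b,3),int(k)) for b,k in zip(e,h) if k>5])
A=X[(X>[.42,.17,.003]).all(1)&(X<[.6,.29,.03]).all(1)&(z["p"].reshape(-1,3).min(1)>150)]
print("rack y",np.percentile(A[:,1],[1,99]),"x",np.percentile(A[:,0],[1,99]), cv2.minAreaRect((A[:,:2]*1000).astype(np.float32)))
m=(X>[.46,.19,.05]).all(1)&(X<[.5,.28,.1]).all(1);A=X[m];print("s1",len(A),A.mean(0),np.polyfit(A[:,1],A[:,0],1),np.percentile(A[:,1],[1,99]))
w=z["p"].astype(int).reshape(-1,3); g=(w[:,1]>w[:,0]+30)&(w[:,1]>w[:,2]+30)&(X>[.45,.17,0]).all(1)&(X<[.58,.23,.05]).all(1); print("tag",g.sum(),X[g].mean(0),X[g].min(0),X[g].max(0))
```

```text
(0.038, 0.045) 1588 [0.4667 0.2007 0.038 ] [0.5577 0.2636 0.045 ]
[(np.float64(0.466), 114), (np.float64(0.469), 176), (np.float64(0.472), 45), (np.float64(0.475), 102), (np.float64(0.478), 7), (np.float64(0.481), 9), (np.float64(0.484), 68), (np.float64(0.487), 41), (np.float64(0.505), 63), (np.float64(0.508), 170), (np.float64(0.511), 58), (np.float64(0.523), 149), (np.float64(0.526), 224), (np.float64(0.529), 46), (np.float64(0.547), 153), (np.float64(0.55), 34), (np.float64(0.553), 42), (np.float64(0.556), 82)]
(0.028, 0.038) 988 [0.4697 0.202  0.028 ] [0.5577 0.2642 0.038 ]
[(np.float64(0.469), 15), (np.float64(0.472), 75), (np.float64(0.475), 139), (np.float64(0.478), 7), (np.float64(0.481), 57), (np.float64(0.508), 27), (np.float64(0.511), 48), (np.float64(0.514), 25), (np.float64(0.52), 156), (np.float64(0.523), 175), (np.float64(0.547), 28), (np.float64(0.55), 87), (np.float64(0.553), 61), (np.float64(0.556), 80)]
(0.005, 0.012) 3153 [0.4536 0.1952 0.005 ] [0.5594 0.2679 0.012 ]
[(np.float64(0.454), 185), (np.float64(0.457), 208), (np.float64(0.46), 193), (np.float64(0.463),
[... 466 characters left out ...]
float64(0.52), 35), (np.float64(0.523), 41), (np.float64(0.526), 20), (np.float64(0.529), 28), (np.float64(0.532), 37), (np.float64(0.535), 40), (np.float64(0.538), 43), (np.float64(0.541), 141), (np.float64(0.544), 176), (np.float64(0.547), 179), (np.float64(0.55), 110), (np.float64(0.553), 15), (np.float64(0.556), 18)]
rack y [0.20059982 0.26654866] x [0.45513878 0.55327424] ((507.78631591796875, 230.19618225097656), (106.07052612304688, 71.41790771484375), 2.2746338844299316)
s1 1067 [0.47723837 0.23429852 0.07751112] [-0.0297731   0.48421416] [0.20783433 0.25658161]
tag 95 [0.52001744 0.19674382 0.01424919] [5.12020060e-01 1.85408819e-01 3.66332661e-04] [0.53422342 0.20610973 0.03074837]
```

```bash
python3 -m handwheel '[[1,0,0,1.2,0],[1,0.5,-3,1.2,-0.5],[1,1.3,-7,1.2,-0.5],[1,2.3,-11,1.2,-0.5],[1,3,-14.5,1.2,-0.5],[1,3.1,-15.6,1.2,-0.5],[1,3.1,-15.6,0,-0.5],[1,3.1,-15.6,0,-0.5]]' && python3 -m handwheel '[[1,0,0,-1.5,0],[1,0,0,-3,0],[1,0,0,-4.5,0],[1,0,0,-4.5,0]]'
python3 - <<'E'
from h import *
s=get_state(); print(s["time_s"],s["tcp_pos"],s["gripper_width"],s["gripper_force"])
p,d=imaging.capture("side"); cv2.imwrite("pics/side3.png",p[:,:,::-1]); X=cloud("side",d).reshape(-1,3)
hsv=cv2.cvtColor(p,cv2.COLOR_RGB2HSV).reshape(-1,3).astype(int); t=s["tcp_pos"]
m=(X>t-[.08,.06,.1]).all(1)&(X<t+[.08,.06,.06]).all(1)&(hsv[:,1]>90)&(hsv[:,0]<20); A=X[m]
print(len(A),A.min(0).round(4),A.max(0).round(4),np.polyfit(A[:,2],A[:,0],1).round(4))
q,_=imaging.capture("wrist")
a=p[170:320,220:370,::-1]; b=q[:,:,::-1][40:440,120:520]
cv2.imwrite("pics/c3.png",cv2.hconcat([cv2.resize(a,(400,400),interpolation=cv2.INTER_CUBIC),b]))
E
```

```text
time_s: 6.15
tcp_pos: [0.4883, 0.2309, 0.1402]
eef_rot: [-179.9, -0.1, -177.5]
contact_force: [-0.0, 0.1, -1.7]
gripper_width: 0.0497
gripper_force: 8.0
time_s: 6.65
tcp_pos: [0.488, 0.2303, 0.0947]
eef_rot: [-179.9, -0.2, -177.5]
contact_force: [-0.2, -0.1, -0.7]
gripper_width: 0.0497
gripper_force: 8.0
6.65 [0.48804956 0.23034106 0.09471017] 0.04971372137274529 7.996654808521271
142 [0.4784 0.2014 0.0524] [0.5129 0.2586 0.1228] [-0.449   0.5356]
```

View pics/c3.png

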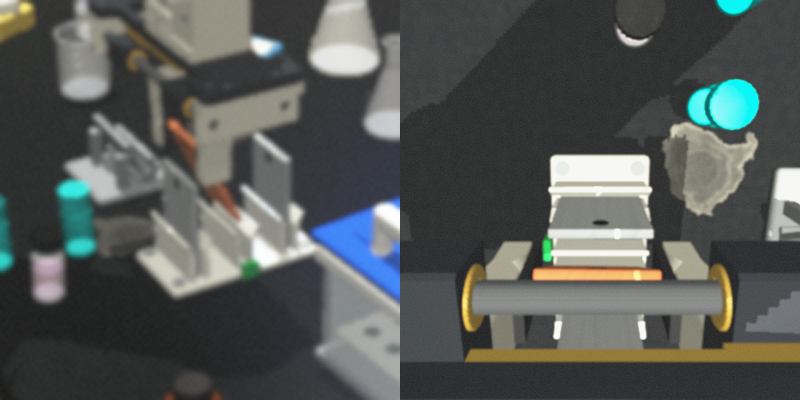

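The plate hangs between the steel coupons, lower edge above the empty middle slot; vial and neighbours are untouched. I ease it into the mouth.

```bash
python3 -m handwheel '[[1,0.2,0.1,-0.5,0],[1,0.2,0.1,-1,0],[1,0.2,0.1,-1.4,0],[1,0.2,0.1,-1.4,0]]' && python3 -m handwheel '[[1,0,0,-0.2,0],[1,0,0,-0.4,0],[1,0,0,-0.4,0]]' 5
```

```text
time_s: 7.25
tcp_pos: [0.4908, 0.2318, 0.0822]
eef_rot: [-180.0, -0.0, -177.5]
contact_force: [0.8, -0.3, -2.0]
gripper_width: 0.0499
gripper_force: 8.0
time_s: 7.62
tcp_pos: [0.491, 0.232, 0.0785]
eef_rot: [180.0, 0.0, -177.5]
contact_force: [0.2, -0.4, -0.7]
gripper_width: 0.0498
gripper_force: 5.0
```

```bash
python3 -m handwheel '[[1,0.5,0,0.2,0],[1,1,0,0.3,0],[1,1.4,0,0.35,0],[1,1.8,0,0.4,0],[1,2.2,0,0.4,0],[1,2.6,0,0.4,0],[1,2.6,0,0.4,0]]' 4
python3 - <<'E'
from h import *
s=get_state(); print(s["time_s"],s["contact_force"].round(1))
for n in ("side","wrist"):
    p,d=imaging.capture(n); cv2.imwrite(f"pics/{n}4.png",p[:,:,::-1]); X=cloud(n,d,s).reshape(-1,3)
    hsv=cv2.cvtColor(p,cv2.COLOR_RGB2HSV).reshape(-1,3).astype(int); t=s["tcp_pos"]
    m=(X>t-[.08,.06,.1]).all(1)&(X<t+[.08,.06,.06]).all(1)&(hsv[:,1]>90)&(hsv[:,0]<20); A=X[m]
    if len(A)>10: print(n,len(A),np.percentile(A,[2,98],0).round(4),np.polyfit(A[:,2],A[:,0],1).round(4))
E
```

```text
time_s: 8.5
tcp_pos: [0.5173, 0.232, 0.0825]
eef_rot: [-180.0, 0.0, -177.5]
contact_force: [-0.2, 0.1, -1.3]
gripper_width: 0.0501
gripper_force: 4.0
8.5 [-0.2  0.1 -1.3]
side 343 [[0.5122 0.2052 0.0362]
 [0.521  0.2558 0.1085]] [-0.0499  0.5192]
wrist 5773 [[0.513  0.2074 0.0349]
 [0.5178 0.2549 0.1079]] [-0.0582  0.5198]
```

Now nearly upright (0.05 rad) with its edge in the slot. Lower it to the floor.

```bash
python3 -m handwheel '[[1,0,0,-0.4,0],[1,0,0,-0.8,0],[1,0.1,0,-1.2,0],[1,0.1,0,-1.6,0],[1,0.1,0,-1.9,0],[1,0.1,0,-2.1,0],[1,0.1,0,-2.1,0]]' 4
python3 - <<'E'
from h import *
s=get_state(); print(s["time_s"],s["contact_force"].round(1))
for n in ("side","wrist"):
    p,d=imaging.capture(n); cv2.imwrite(f"pics/{n}5.png",p[:,:,::-1]); X=cloud(n,d,s).reshape(-1,3)
    hsv=cv2.cvtColor(p,cv2.COLOR_RGB2HSV).reshape(-1,3).astype(int); t=s["tcp_pos"]
    m=(X>t-[.08,.06,.1]).all(1)&(X<t+[.08,.06,.06]).all(1)&(hsv[:,1]>90)&(hsv[:,0]<20); A=X[m]
    if len(A)>10: print(n,len(A),np.percentile(A,[2,98],0).round(4),np.polyfit(A[:,2],A[:,0],1).round(4))
E
```

```text
time_s: 9.48
tcp_pos: [0.5181, 0.232, 0.0616]
eef_rot: [180.0, 0.0, -177.5]
contact_force: [-0.6, -0.1, -2.0]
gripper_width: 0.0497
gripper_force: 4.0
9.475 [-0.6 -0.1 -2. ]
side 234 [[0.5129 0.205  0.0255]
 [0.5204 0.2559 0.0879]] [-0.057   0.5192]
wrist 4912 [[0.5138 0.2075 0.0333]
 [0.5174 0.255  0.087 ]] [-0.0416  0.5182]
```

Top edge at 0.0875 m, matching the expected 0.088, so it is fully down. Release and back off.

```bash
python3 -m handwheel '[[0.3,0,0,0,0],[0.2,0,0,0,0],[0.1,0,0,0,0],[0.1,0,0,0,0],[0.1,0,0,2,0],[0.1,0,0,5,0],[0.1,0,0,9,0],[0.1,0,0,13,0]]' 4
python3 - <<'E'
from h import *
s=get_state(); print(s["time_s"],s["contact_force"].round(1),s["gripper_width"])
for n in ("side","wrist"):
    p,d=imaging.capture(n); cv2.imwrite(f"pics/{n}6.png",p[:,:,::-1]); np.savez(f"pics/{n}6.npz",d=d,p=p); X=cloud(n,d,s).reshape(-1,3)
    hsv=cv2.cvtColor(p,cv2.COLOR_RGB2HSV).reshape(-1,3).astype(int)
    m=(X>[.48,.17,.005]).all(1)&(X<[.55,.28,.12]).all(1)&(hsv[:,1]>90)&(hsv[:,0]<20); A=X[m]
    if len(A)>10: print(n,len(A),np.percentile(A,[2,98],0).round(4),np.polyfit(A[:,2],A[:,0],1).round(4))
cv2.imwrite("pics/c6.png",cv2.resize(cv2.imread("pics/side6.png")[180:330,220:440],(660,450),interpolation=cv2.INTER_CUBIC))
E
```

```text
time_s: 10.58
tcp_pos: [0.5178, 0.2318, 0.1928]
eef_rot: [-180.0, -0.0, -177.5]
contact_force: [0.7, -0.2, 0.1]
gripper_width: 0.0789
gripper_force: 0.0
10.575 [ 0.7 -0.2  0.1] 0.07889924327073455
side 324 [[0.5153 0.2045 0.0295]
 [0.5219 0.2547 0.0882]] [0.0156 0.5172]
wrist 1154 [[0.5129 0.206  0.0208]
 [0.5157 0.2526 0.0833]] [0.0143 0.5133]
```

View pics/c6.png

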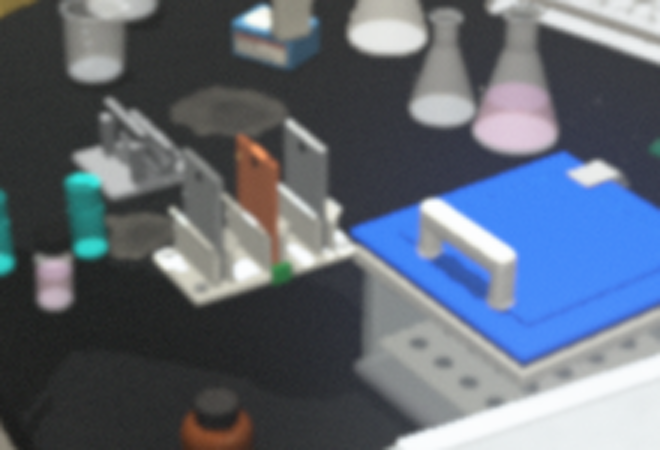

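Copper coupon stands fully down in the middle slot by the green tag, level with the steel ones. Now move over the handle and refine its pose with the wrist camera.

```bash
python3 -m handwheel '[[0,0.2,-2,1.5,10],[0,0.5,-5,1.5,20],[0,0.8,-8,1.5,30],[0,1.1,-11,1.5,40],[0,1.4,-14,1.5,50],[0,1.7,-17,1.5,60],[0,2,-20,1.5,70],[0,2.4,-22.4,1.5,80]]' && python3 -m handwheel '[[0,0,0,0,10],[0,0,0,0,14],[0,0,0,0,14]]'
python3 - <<'E'
from h import *
s=get_state(); print(s["time_s"],s["tcp_pos"],s["eef_rot"],s["joints"])
p,d=imaging.capture("wrist"); cv2.imwrite("pics/w7.png",p[:,:,::-1]); X=cloud("wrist",d,s).reshape(-1,3)
m=(X>[.50,-.05,.132]).all(1)&(X<[.58,.07,.155]).all(1)&(p.reshape(-1,3).min(1)>110); A=X[m]
print(len(A),np.percentile(A,[2,50,98],0).round(4),cv2.minAreaRect((A[:,:2]*1000).astype(np.float32)))
w=p.astype(int).reshape(-1,3); L=X[(w[:,2]>w[:,0]+60)&(X[:,2]>.09)&(X[:,2]<.12)]; print("lid",len(L),np.percentile(L,[2,50,98],0).round(4))
z=np.load("pics/sidem.npz")["P"].reshape(-1,3); b=z[(z>[.43,-.1,.15]).all(1)&(z<[.66,.1,.5]).all(1)]; print("high",len(b))
E
```

```text
time_s: 11.68
tcp_pos: [0.5417, 0.0068, 0.2061]
eef_rot: [180.0, -0.0, -97.2]
contact_force: [1.1, 0.3, 0.6]
gripper_width: 0.0875
gripper_force: 0.0
time_s: 12.05
tcp_pos: [0.5418, 0.0078, 0.2061]
eef_rot: [180.0, -0.0, -83.6]
contact_force: [0.0, -0.2, -1.1]
gripper_width: 0.0877
gripper_force: 0.0
12.05 [0.54176507 0.00781925 0.20612543] [ 1.79969324e+02 -6.87131979e-04 -8.35519189e+01] [ 2.15530447e+01  8.90516153e+00 -1.78852203e+01 -8.20980880e-03
 -6.32394139e+01 -1.51012653e+01]
2465 [[ 0.5353 -0.0289  0.1393]
 [ 0.5439  0.0039  0.1429]
 [ 0.5526  0.0418  0.1444]] ((543.7456665039062, 7.031505584716797), (13.93696117401123, 75.13504791259766), 6.144660949707031)
lid 41968 [[ 0.5227 -0.0676  0.108 ]
 [ 0.6041 -0.009   0.1108]
 [ 0.6886  0.0653  0.1125]]
high 5005
```

View pics/w7.png

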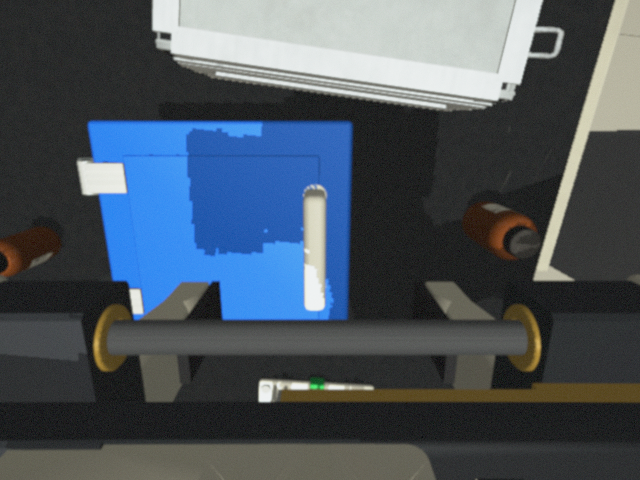

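Handle bar centre (0.5437, 0.0070), yaw 6.1°, top 0.142: matches the description (75 x 14 mm). Descend and grip.

```bash
python3 -m handwheel '[[0,0.2,-0.1,-3,0],[0,0.2,-0.1,-6,0],[0,0.2,-0.1,-8,0],[0,0.2,-0.1,-9.1,0],[0,0.2,-0.1,-9.1,0]]' && python3 -m handwheel '[[1,0,0,0,0],[1,0,0,0,0],[1,0,0,0,0],[1,0,0,0,0],[1,0,0,0,0],[1,0,0,0,0],[1,0,0,0,0],[1,0,0,0,0]]' 40
```

```text
time_s: 12.72
tcp_pos: [0.5437, 0.007, 0.1151]
eef_rot: [179.9, -0.0, -83.5]
contact_force: [-0.3, 0.9, -0.0]
gripper_width: 0.0882
gripper_force: 0.0
time_s: 13.72
tcp_pos: [0.5435, 0.0069, 0.1154]
eef_rot: [179.9, -0.0, -83.5]
contact_force: [-3.3, 1.3, 2.9]
gripper_width: 0.0137
gripper_force: 40.1
```

```bash
python3 -m handwheel '[[1,0,0,0.05,0],[1,0,0,0.1,0],[1,0,0,0.15,0],[1,0,0,0.2,0],[1,0,0,0.2,0]]'
```

```text
time_s: 14.35
tcp_pos: [0.5437, 0.0069, 0.1169]
eef_rot: [180.0, 0.0, -83.5]
contact_force: [3.7, -1.3, -12.8]
gripper_width: 0.0134
gripper_force: 40.0
```

Stiff arm (about 0.5 mm sag), so breaking free won't fling the lid. Continue in small steps along the hinge arc.

```bash
python3 -m handwheel '[[1,0,0,0.1,0],[1,0.05,0,0.2,0],[1,0.05,0,0.3,0],[1,0.1,0,0.4,0],[1,0.1,0,0.4,0]]' && python3 -m handwheel '[[1,0,0,0.1,0],[1,0.05,0,0.2,0],[1,0.1,0,0.3,0],[1,0.1,0,0.4,0],[1,0.1,0,0.4,0]]'
```

```text
time_s: 14.98
tcp_pos: [0.5446, 0.0071, 0.1204]
eef_rot: [179.9, 0.0, -83.5]
contact_force: [5.4, 0.4, -14.5]
gripper_width: 0.0137
gripper_force: 40.0
time_s: 15.6
tcp_pos: [0.546, 0.0071, 0.1258]
eef_rot: [-180.0, 0.0, -83.5]
contact_force: [1.1, 1.8, -6.9]
gripper_width: 0.0139
gripper_force: 40.0
```

```bash
python3 -m handwheel '[[1,0.05,0,0.15,0],[1,0.1,0,0.3,0],[1,0.15,0,0.45,0],[1,0.2,0,0.6,0],[1,0.25,0,0.75,0],[1,0.25,0,0.75,0],[1,0.25,0,0.75,0],[1,0.25,0,0.75,0]]'
python3 - <<'E'
from h import *
s=get_state(); print(s["time_s"])
for n in ("scene","side"):
    p,d=imaging.capture(n); cv2.imwrite(f"pics/{n}8.png",p[:,:,::-1]); X=cloud(n,d).reshape(-1,3); w=p.astype(int).reshape(-1,3)
    L=X[(w[:,2]>w[:,0]+60)&(X>[.5,-.08,.09]).all(1)&(X<[.72,.11,.15]).all(1)]
    for _ in range(3):
        A=np.c_[L[:,:2],np.ones(len(L))]; k=np.linalg.lstsq(A,L[:,2],rcond=None)[0]; e=L[:,2]-A@k; L=L[abs(e)<.004]
    print(n,len(L),"slope",k.round(4),"angle",np.hypot(k[0],k[1]).round(3),"res",e.std().round(4))
    h=cv2.cvtColor(p,cv2.COLOR_RGB2HSV).reshape(-1,3).astype(int)
    A=X[(X>[.48,.17,.03]).all(1)&(X<[.55,.28,.12]).all(1)&(h[:,1]>90)&(h[:,0]<20)]
    if len(A)>20: print(" coupon",np.percentile(A,[2,98],0).round(4))
a=cv2.imread("pics/side8.png")[180:330,200:480]; cv2.imwrite("pics/c8.png",cv2.resize(a,(784,420),interpolation=cv2.INTER_CUBIC))
E
```

```text
time_s: 16.6
tcp_pos: [0.5482, 0.0073, 0.1329]
eef_rot: [180.0, 0.0, -83.5]
contact_force: [-0.9, 5.1, -6.4]
gripper_width: 0.0143
gripper_force: 40.0
16.6
scene 3574 slope [-0.1044 -0.0182  0.1829] angle 0.106 res 0.0015
 coupon [[0.5139 0.2082 0.0342]
 [0.5203 0.2576 0.0892]]
side 3097 slope [-0.1052 -0.0041  0.1824] angle 0.105 res 0.0015
 coupon [[0.5152 0.2042 0.0376]
 [0.5219 0.2545 0.0888]]
```

View pics/c8.png

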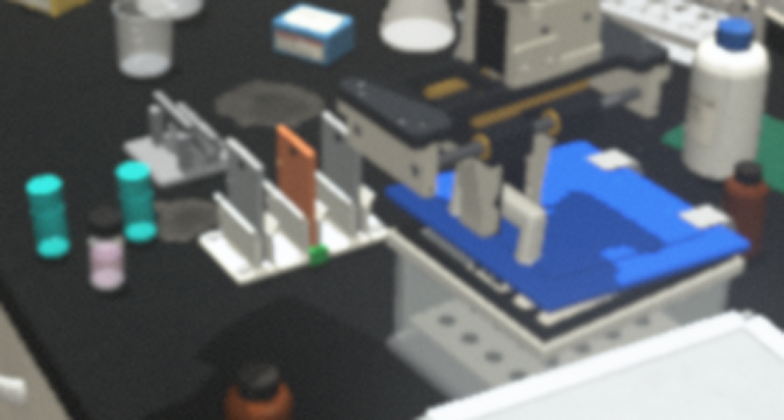

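The lid stands ajar at about 0.106 rad (19 mm gap), held by the handle, and the copper coupon is upright in its slot. I hold briefly to confirm it is steady, then hand in.

```bash
python3 -m handwheel '[[1,0,0,0,0],[1,0,0,0,0],[1,0,0,0,0],[1,0,0,0,0]]' && python3 -c "
from plant import r; print(r.close_job())"
```

```text
time_s: 17.2
tcp_pos: [0.5482, 0.0073, 0.1329]
eef_rot: [180.0, 0.0, -83.5]
contact_force: [-0.1, 4.9, -6.9]
gripper_width: 0.0143
gripper_force: 40.0
the job is handed in; nothing more can be done
None
```

I handed the job in at about 17 s with the copper coupon upright, fully down and released in the middle (empty) slot, and the lid held ajar by its handle at about 0.106 rad (19 mm gap); close_job() returned no verdict.

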